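# Spring open two boxes on the cheese stall

### The arm

A 7-joint arm with a two-finger parallel gripper is mounted at the origin on the work surface. World frame = base frame: x ahead of the robot, y to its left, z up, the work surface at z = 0. Lengths are in m, angles in rad, forces in N, time in s.
With the tool pointing down it reaches from about 0.35 to 0.9 m from the base axis. Payload 19.9 kg.
Tool frame: the origin (TCP) lies at the very end of the fingers, on their centre line; the grasp point (between the pads) lies 19 mm behind it; z points along the fingers, y is the line along which they close (so a half turn about z gives the same grasp; the last joint's range is limited). The gripper opens to 85 mm and grips with 20 to 120 N. Pads are 22 mm wide; open, the fingers measure 114 mm over their backs; the gripper's body (76 mm by 85 mm) begins 54 mm behind the grasp point. The pads swing forward as they close: fully open they stand 13 mm farther back than shut.
Start: joints at [-1.145, 0.417, -0.01, 1.614, 0.005, 1.111, -0.053], TCP at [0.281, 0.558, 0.231] pointing down, gripper open.
Joint ranges: [-2.81, 2.81], [-0.39, 2.02], [-1.27, 1.25], [0.06, 2.57], [-1.19, 4.33], [0.19, 2], [-2.82, 2.82]. Speed limits (rad/s): [1.89, 1.89, 2.39, 2.39, 3.01, 3.01, 3.01].

### API

Orientations are given as a unit quaternion [x, y, z, w].
In Python, from cell import bot, optics gives the robot as it stands.
- The arm moves only by the tool step_arm, never from a script. Its argument "rows" is a list that holds one entry, the list of rows, each a list of 4 numbers: the shift along the world's x, y, z in mm, then the turn about the world's z in rad. In form: [[[tx, ty, tz, roll], ...]]. A call has 1 to 20 rows; each row is the pose to reach, as a shift and turn from the pose commanded when the call began; what a row does not reach only later rows make up. A row lasts 1/10 s, in which the tool goes at most 50 mm and 8.59 degrees, less where a joint would pass 70% of its speed; a pose out of reach is approached as far as the arm can. A call with a gripper value outside its range is refused whole. "claw" is the closure, from 0 (fully open) to 1 (shut), set as the call begins (left out, the last holds). The fingers move at their own pace and stop on an object; the grip force is fixed at half the most. Time passes only in rows, so rows that repeat a pose let the fingers close. It gives the time, the measured TCP pose, the force, the opening and the grip force at its end, in the units of the state.
- bot.sense(): the state, without advancing time (a new reading comes with each control period).
- optics.snapshot(name): name is "side" or "top" or "wrist"; returns a dict with "img" (480x640x3 uint8, red, green, blue), "intrinsics" (3x3 intrinsics, pixels), "k1" (the pictures are not rectified: a ray, as slopes to the right and down, at radius r is drawn at 1 + k1 r^2 times it, then the intrinsics apply), "rvec" (rotation vector, rad) and "tvec" (3), from world to camera coordinates, as OpenCV has them; the wrist camera has in their place "mount" (4x4, takes a point from camera to tool coordinates, whose origin is the TCP and whose axes are the flange's). Camera axes: x right, y down, z forward; pixel columns grow to the right and rows downward; lengths in m; the calibration is good to about 2 mm. A picture is of the moment at which its call begins: read the wrist's pose just before it. There is no depth.
- bot.sign_off(): hands the job in; it is judged then, once.
The state is a dict: "time": time; "qpos": joint angles; "joint_velocities": joint speeds; "tau": joint torques, N m; "eef_pos": TCP position; "ee_rot": TCP orientation; "wrist_force": force on the tool from outside, world axes, zero at the start; "wrist_torque": the same for the moment, N m; "opening": finger opening in m; "grasp_force": force on a finger pad.
Only numpy, scipy, OpenCV 4.12 (cv2) and the standard library are available. Lean on these libraries where they do the work, as an engineer would, in place of code of your own. Each camera call takes 0.05 s, during which the arm holds its last target. There are 200 camera calls.

### The job

The stall opens: the wrapping paper is in the widest of the three wooden boxes and the price tags are in the narrowest. With a fingertip press down the front of the widest box's lid until its touch catch lets go, take the finger away so that the lid springs ajar by itself, then do the same with the narrowest box. Leave both lids ajar as the springs hold them without lifting them further, keep the middle-sized box shut, and do not pick up or shift the jar, the cheese or the cup.

Things in the scene. Friction and masses are not known exactly. Their poses are not given: they have to be found in the camera images.
- wide_box: Widest box: pale wood, fixed, 130 mm deep (x), 155 mm wide (y), walls 80 mm tall, with its lid 95 mm. Origin: centre of its underside; z up; -x side is the front (to the robot), the lid is hinged along the +x side. The three boxes differ only in width and stand in a row (along y, about 180 mm apart) in any order, each turned up to 0.1 rad.
- wide_press (a point): Point on top of the widest box's darker wooden lid (125 mm from hinge to front edge, 155 mm wide, 10 mm thick), mid-width, 20 mm in from the front edge, marked by a flush steel disc 18 mm across; z up, 95 mm above the counter when shut; moves with the lid. Touch catch: about 3 N here sinks the lid 4 mm to a firm stop; the catch then lets go for good. Pressing to 5 or 6 N does it.
- wide_lid (a joint): Opening angle of the widest box's lid, rad: 0 shut and locked until pressed; about -0.04 pressed to the stop; once the finger is withdrawn a spring arm raises it within 1 s to 0.35 (ajar, front edge then about 40 mm higher), where it stays. It can be swung further by hand, but should not be.
- slim_box: The narrowest box, the same but 95 mm wide. Origin: centre of its underside, axes as for the widest box.
- slim_press (a point): Point on top of the narrowest box's darker wooden lid (125 mm from hinge to front edge, 95 mm wide, 10 mm thick), mid-width, 20 mm in from the front edge, marked by a flush steel disc 18 mm across; z up, 95 mm above the counter when shut; moves with the lid. Touch catch: about 3 N here sinks the lid 4 mm to a firm stop; the catch then lets go for good. Pressing to 5 or 6 N does it.
- slim_lid (a joint): Opening angle of the narrowest box's lid, rad: 0 shut and locked until pressed; about -0.04 pressed to the stop; once the finger is withdrawn a spring arm raises it within 1 s to 0.35 (ajar, front edge then about 40 mm higher), where it stays. It can be swung further by hand, but should not be.
- mid_box: The middle-sized box, the same but 125 mm wide. Origin: centre of its underside, axes as for the widest box.
- mid_lid (a joint): Opening angle of the middle-sized box's lid, rad, 0 shut. It has the same catch; keep it shut.
- jar: Loose jar with a steel lid, 68 mm across, 100 mm tall, beside the row of boxes; leave it alone. Origin: centre of its underside.
- cheese: Loose small cheese wheel, 100 mm across, 55 mm tall, beside the row; leave it alone. Origin: centre of its underside.
- cup: Loose white cup, 72 mm across, 80 mm tall, behind the row; leave it alone. Origin: centre of its underside.
Mind the look-alikes: they are no part of the job. What is shaped like the wide_box but purple is not meant.

How it is judged:
On the way, in this order (a step that is already met when the one before it is completed fails the run):
1. the widest box's lid has sprung ajar by itself, with nothing of the robot touching it (value of joint wide_lid between 0.25 and 0.5 rad and contact force between each of the arm, the fingers and wide_lid below 0.1 N), for 0.2 s.
2. the narrowest box's lid has sprung ajar by itself, with nothing of the robot touching it (value of joint slim_lid between 0.25 and 0.5 rad and contact force between each of the arm, the fingers and slim_lid below 0.1 N), for 0.2 s.
At the end, for the whole second after the job is handed in: The lids of the widest and of the narrowest box stand ajar on their springs (0.25 to 0.5 rad), the middle-sized box is shut (under 0.05 rad), and the jar, cheese and cup are within 20 mm of where they stood (value of joint wide_lid between 0.25 and 0.5 rad and value of joint slim_lid between 0.25 and 0.5 rad and value of joint mid_lid below 0.05 rad and distance of each of jar, cheese, cup from where it was at the start of the episode below 0.02 m); the robot touches nothing.
It fails at once if the middle-sized box is opened (value of joint mid_lid above 0.1 rad).
It fails at once if a lid is lifted or swung well beyond where its spring leaves it (value of joint any of wide_lid, slim_lid above 0.7 rad).
It fails at once if the jar, cheese or cup is lifted, carried or pushed by more than 20 mm (distance of any of jar, cheese, cup from where it was at the start of the episode above 0.02 m).
It also fails if it takes over 42 s, if anything falls off the work surface, if the arm or the gripper's body presses on something with over 40 N, if the wrist force passes 120 N, or if a joint passes its speed limit or range.

## Working session

There is one attempt and no reset: what is moved stays moved. The work goes in short steps, Python scripts to look and compute and a tool call to move; the robot and the scene stay as the last step left them, time stands still between calls to the robot, and variables do not carry over. Pictures are saved under pics/ and viewed, at most 10 in all, crops included, and the job is handed in when it is done.

Besides the shell and the picture viewer there is one more tool, called after ">>>" as a command line: name --argument value ..., lists and objects as JSON in quotes. step_arm: Moves the arm, as the interface text tells. Its arguments: {"type":"object","properties":{"rows":{"type":"array","items":{"type":"array","items":{"type":"array","items":{"type":"number"}}}},"claw":{"type":"number"}},"required":["rows"]}

```bash
mkdir -p pics; python3 - <<'E'
from cell import bot, optics
import cv2,numpy as np
s=bot.sense(); print({k:np.round(s[k],3) for k in('time','eef_pos','ee_rot','wrist_force','opening')})
for n in('top','side'):
    d=optics.snapshot(n); cv2.imwrite(f'pics/{n}0.png',d['img'][:,:,::-1])
    print(n,d['intrinsics'].tolist(),d['k1'],d['rvec'],d['tvec'])
E
```

```text
{'time': np.float64(0.0), 'eef_pos': array([0.281, 0.558, 0.231]), 'ee_rot': array([ 0.231,  0.973, -0.001, -0.   ]), 'wrist_force': array([ 0.33 ,  0.067, -1.071]), 'opening': np.float64(0.085)}
top [[498.5418470643222, 0.0, 326.10739469258937], [0.0, 498.5418470643222, 241.92707414883947], [0.0, 0.0, 1.0]] -0.06083429831427796 [ 2.14463963 -2.12640407  0.19255795] [-0.02187696  0.57726042  1.35174998]
side [[464.9629899319766, 0.0, 320.9119550395482], [0.0, 464.9629899319766, 239.40598025565185], [0.0, 0.0, 1.0]] 0.03187116103959857 [ 2.14691663 -0.07943733  0.07134942] [-0.55396498  0.08738784  1.131626  ]
```

View pics/top0.png

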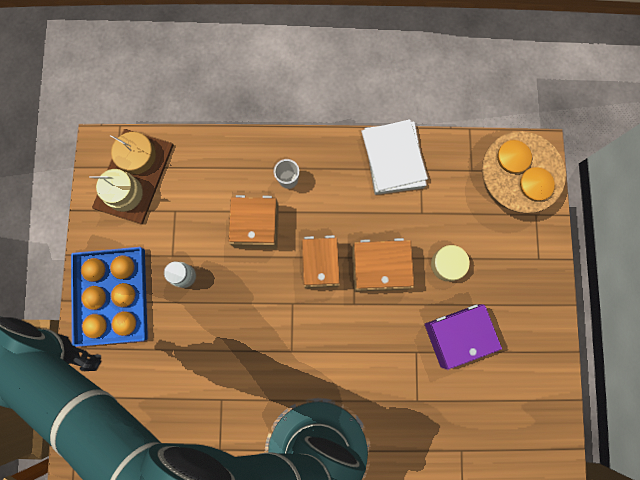

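View pics/side0.png

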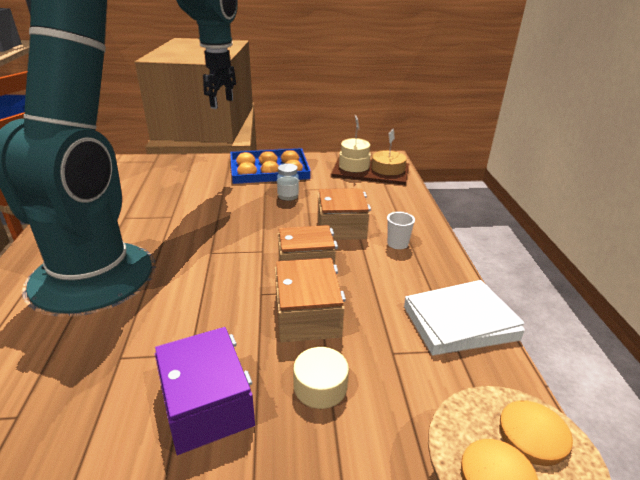

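Top view: three brown-lidded boxes, with discs near (251,235) middle-sized, (321,277) narrowest and (385,280) widest. The purple look-alike's disc is at (473,352), so I rule it out. Jar (180,274), cheese (452,263) and cup (287,172) stand clear. The side view agrees: widest disc (288,282), narrowest (289,238), middle-sized (333,200).

```bash
cat > h.py <<'E'
import cv2,numpy as np
def ray(d,uv,z):
    R=cv2.Rodrigues(np.array(d['rvec'],float))[0];t=np.array(d['tvec'],float).ravel()
    n=cv2.undistortPoints(np.array([[uv]],float),d['intrinsics'],np.array([d['k1'],0,0,0,0.]))[0,0]
    c=-R.T@t; v=R.T@np.r_[n,1]; return c+v*(z-c[2])/v[2]
def disc(img,uv,r):
    u,v=uv; hsv=cv2.cvtColor(img,cv2.COLOR_RGB2HSV)
    m=((hsv[...,1]<70)&(hsv[...,2]>120)).astype(np.uint8)
    w=np.zeros_like(m); w[v-r:v+r,u-r:u+r]=m[v-r:v+r,u-r:u+r]
    n,l,st,c=cv2.connectedComponentsWithStats(w)
    if n<2: return uv,0
    i=1+np.argmax(st[1:,4]); return c[i],st[i,4]
E
python3 - <<'E'
from cell import optics
from h import *
T=optics.snapshot('top');S=optics.snapshot('side')
for n,a,b in(('wide',(385,280),(288,282)),('slim',(321,277),(289,238)),('mid',(251,235),(333,200))):
    for d,p in((T,a),(S,b)):
        c,k=disc(d['img'],p,9); print(n,np.round(c,1),k,np.round(ray(d,c,.095),4))
hsv=cv2.cvtColor(T['img'],cv2.COLOR_RGB2HSV)
m=((hsv[...,0]<14)&(hsv[...,1]>150)&(hsv[...,2]>110)).astype(np.uint8)
m=cv2.morphologyEx(m,cv2.MORPH_OPEN,np.ones((5,5)))
for c in cv2.findContours(m,0,2)[0]:
    if cv2.contourArea(c)>700:
        r=cv2.minAreaRect(c);b=[ray(T,p,.095) for p in cv2.boxPoints(r)]
        print(np.round(r[0]),[round(float(np.linalg.norm(b[i]-b[i-1]))*1000) for i in(1,2)],np.round([x[:2] for x in b],3).tolist())
cv2.imwrite('pics/crop.png',cv2.resize(T['img'][180:300,220:420,::-1],None,fx=4,fy=4))
E
```

```text
wide [384.4 279.1] 38 [ 0.4696 -0.1741  0.095 ]
wide [287.1 281.3] 41 [ 0.4683 -0.1722  0.095 ]
slim [320.9 276.2] 40 [ 0.476  -0.0034  0.095 ]
slim [288.2 236.9] 29 [ 4.751e-01 -4.000e-04  9.500e-02]
mid [251.1 234.1] 37 [0.5893 0.188  0.095 ]
mid [327.5 198.1] 16 [0.5889 0.1925 0.095 ]
```

View pics/crop.png

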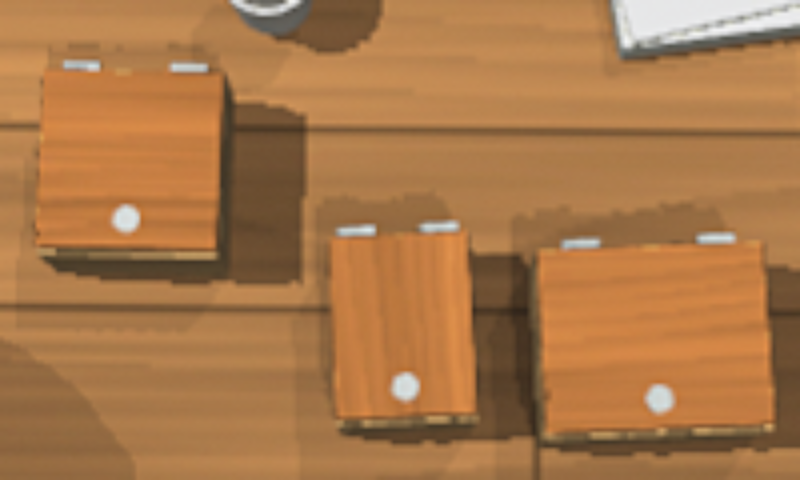

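Lid widths are about 58, 34.5 and 46 px at roughly 2.67 mm/px, i.e. 155, 92 and 123 mm. That confirms widest is on the right, narrowest in the centre and middle-sized on the left; the two views agree within 3 mm. Next I go above the widest disc with the gripper shut.

>>> step_arm --rows '[[[20,-40,0,0],[40,-90,0,0],[60,-140,0,0],[75,-190,0,0],[90,-240,0,0],[105,-290,0,0],[115,-340,0,0],[125,-390,0,0],[135,-440,-10,0],[145,-490,-20,0],[155,-540,-30,0],[165,-590,-40,0],[175,-640,-50,0],[185,-690,-50,0],[188,-720,-50,0],[188,-731,-50,0],[188,-731,-50,0],[188,-731,-50,0]]]' --claw 1

```text
time: 2.0
eef_pos: [0.4691, -0.1725, 0.181]
ee_rot: [0.231, 0.973, 0.0, -0.0]
wrist_force: [-0.3, 1.2, -0.4]
opening: -0.0003
grasp_force: 0.0
```

```bash
python3 - <<'E'
from cell import bot,optics
from h import *
from scipy.spatial.transform import Rotation as Ro
s=bot.sense(); d=optics.snapshot('wrist'); cv2.imwrite('pics/w1.png',d['img'][:,:,::-1])
M=np.eye(4);M[:3,:3]=Ro.from_quat(s['ee_rot']).as_matrix();M[:3,3]=s['eef_pos']
C=np.linalg.inv(M@np.array(d['mount']))
d['rvec']=cv2.Rodrigues(C[:3,:3])[0];d['tvec']=C[:3,3]
for n,p in(('wide',(.469,-.173,.095)),('slim',(.4755,-.002,.095))):
    x=C[:3,:3]@p+C[:3,3]; uv=np.array(d['intrinsics'])@(x/x[2])
    u=tuple(int(q) for q in uv[:2]); print(n,u)
    if 60<u[0]<580 and 60<u[1]<420:
        c,k=disc(d['img'],u,40); print(c,k,ray(d,c,.095))
E
```

```text
wide (315, 245)
[311.46796117 246.63106796] 515 [ 0.46879094 -0.1757832   0.095     ]
slim (554, 139)
[543.79310345 144.56724138] 580 [ 0.47560967 -0.00371258  0.095     ]
```

View pics/w1.png

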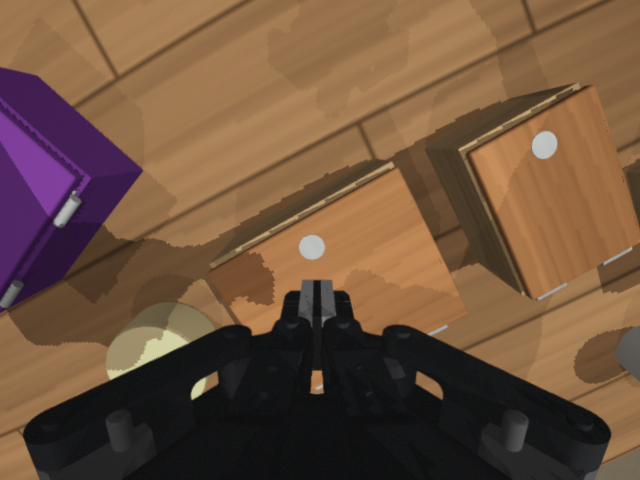

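The wrist view shows the widest disc at (311,247) and the narrowest at (544,145), both within 3 mm of the earlier estimate. Descending.

>>> step_arm --rows '[[[0,-2,-20,0],[0,-2,-45,0],[0,-2,-65,0],[0,-2,-76,0],[0,-2,-81,0],[0,-2,-83,0],[0,-2,-85,0],[0,-2,-86,0],[0,-2,-87,0],[0,-2,-87,0]]]'

```text
time: 3.05
eef_pos: [0.4695, -0.1749, 0.0946]
ee_rot: [0.231, 0.973, 0.0, 0.0]
wrist_force: [0.5, 1.0, 2.5]
opening: 0.0001
grasp_force: 1.3
```

>>> step_arm --rows '[[[0,0,-1,0],[0,0,-2,0],[0,0,-3,0],[0,0,-3.5,0],[0,0,-3.5,0]]]'

```text
time: 3.55
eef_pos: [0.4693, -0.1749, 0.091]
ee_rot: [0.231, 0.973, 0.0, 0.0]
wrist_force: [-2.3, 2.0, 10.5]
opening: 0.0004
grasp_force: 5.1
```

At the stop with about 10 N, 4 mm down. Withdrawing.

>>> step_arm --rows '[[[-4,0,30,0],[-10,0,70,0],[-15,0,100,0],[-15,0,120,0],[-15,0,120,0],[-15,0,120,0],[-15,0,120,0],[-15,0,120,0],[-15,0,120,0],[-15,0,120,0],[-15,0,120,0],[-15,0,120,0],[-15,0,120,0],[-15,0,120,0]]]'

```text
time: 4.95
eef_pos: [0.4543, -0.1749, 0.2108]
ee_rot: [0.231, 0.973, -0.0, 0.0]
wrist_force: [0.2, 0.2, -0.1]
opening: -0.0001
grasp_force: 0.0
```

```bash
python3 - <<'E'
from cell import optics
import cv2
a=optics.snapshot('side')['img'][150:350,200:420,::-1]
cv2.imwrite('pics/s1.png',cv2.resize(a,None,fx=2.7,fy=2.7))
E
```

```text
(no output)
```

View pics/s1.png

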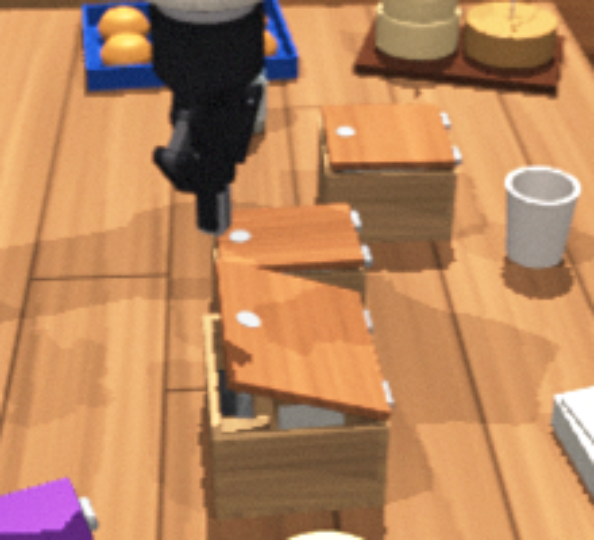

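The widest lid is ajar (disc at (248,319) in the crop, raised front), the other two are shut. Next, the narrowest: shift +21, +172.

>>> step_arm --rows '[[[5,40,0,0],[10,85,0,0],[15,130,0,0],[21,165,0,0],[21,172,-20,0],[21,172,-50,0],[21,172,-80,0],[21,172,-102,0],[21,172,-110,0],[21,172,-113,0],[21,172,-115,0],[21,172,-116,0],[21,172,-116,0]]]'

```text
time: 6.3
eef_pos: [0.4756, -0.0028, 0.0954]
ee_rot: [0.231, 0.973, 0.0, 0.0]
wrist_force: [0.6, 0.5, 0.0]
opening: -0.0001
grasp_force: 0.0
```

>>> step_arm --rows '[[[0,0,-1,0],[0,0,-2,0],[0,0,-3,0],[0,0,-4,0],[0,0,-4,0]]]'

```text
time: 6.8
eef_pos: [0.4754, -0.0028, 0.0909]
ee_rot: [0.231, 0.973, 0.0, 0.0]
wrist_force: [-2.4, 0.0, 9.9]
opening: -0.0001
grasp_force: 4.8
```

>>> step_arm --rows '[[[-4,0,30,0],[-10,0,70,0],[-15,0,100,0],[-15,0,130,0],[-25,0,150,0],[-40,0,150,0],[-40,0,150,0],[-40,0,150,0],[-40,0,150,0],[-40,0,150,0],[-40,0,150,0],[-40,0,150,0],[-40,0,150,0],[-40,0,150,0],[-40,0,150,0],[-40,0,150,0]]]'

```text
time: 8.4
eef_pos: [0.4353, -0.0029, 0.2408]
ee_rot: [0.231, 0.973, -0.0, 0.0]
wrist_force: [-0.1, -0.8, -0.2]
opening: -0.0001
grasp_force: 0.0
```

```bash
python3 - <<'E'
from cell import optics
import cv2
a=optics.snapshot('side')['img'][150:350,200:420,::-1]
cv2.imwrite('pics/s2.png',cv2.resize(a,None,fx=2.7,fy=2.7))
E
```

```text
(no output)
```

View pics/s2.png

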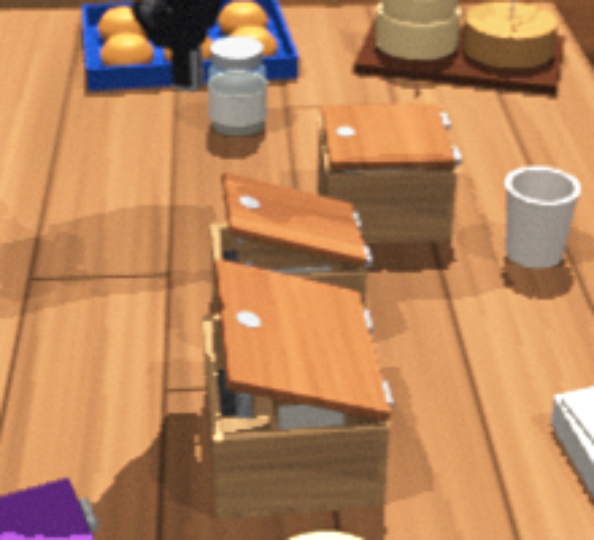

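Both lids are ajar (discs at (248,319) and (249,202)), the middle-sized box is shut (disc (345,131)), and the arm is clear.

```bash
python3 -c "
from cell import bot
print(bot.sign_off())"
```

```text
the job is handed in; nothing more can be done
None
```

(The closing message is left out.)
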